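# Sort the still's small hardware into its trays

### The arm

A 6-joint arm with a two-finger parallel gripper is mounted at the origin on the work surface. World frame = base frame: x ahead of the robot, y to its left, z up, the work surface at z = 0. Lengths are in m, angles in rad, forces in N, time in s.
With the tool pointing down it reaches from about 0.275 to 0.975 m from the base axis. Payload 8.4 kg.
Tool frame: the origin (TCP) lies on the front face of the gripper's body, between the roots of the fingers; the fingertips stand 88 mm ahead of it and the grasp point (between the pads) lies 69 mm ahead of it (env.tips_ahead is the distance from the TCP to the fingertips, in m); z points along the fingers, y is the line along which they close (so a half turn about z gives the same grasp; the last joint's range is limited). The gripper opens to 92 mm and grips with 3 to 60 N. Pads are 20 mm wide; open, the fingers measure 128 mm over their backs; the gripper's body (75 mm by 189 mm) begins 69 mm behind the grasp point.
Start: joints at [1.142, 0.353, 1.633, -0, 1.155, -0.002], TCP at [0.259, 0.569, 0.303] pointing down, gripper open.
Joint ranges: [-2.63, 2.63], [-0.92, 2.1], [0.06, 2.66], [-1.3, 4.44], [0, 2.69], [-3.02, 3.02]. Speed limits (rad/s): [2.22, 2.22, 2.79, 3.14, 3.14, 3.14].

### API

Orientations are given as a rotation vector (axis times angle).
In Python, from bench import env gives the robot as it stands. Calls block until the motion is done:
- env.goto(position, orientation): joint-space move of the TCP to a pose.
- env.line_to(position, rot=None, v=0.15, f_stop=None): straight line of the TCP; rot=None keeps the orientation; v is the mean speed in m/s. With f_stop (N) it stops when the force on the tool has changed by that much, and returns True; else False.
- env.movej(angles): joint-space move.
- env.move_gripper(opening): opening from 0.0 (shut) to 1.0 (fully open); the grip force is fixed at half the most; returns when the fingers have stopped.
- env.wait(seconds).
- env.solve_ik(position, orientation): joint angles nearest the present ones, or None.
- env.get_image(name): name is "scene" or "side" or "wrist"; returns a dict with "frame" (400x640x3 uint8, red, green, blue), "fx", "fy", "cx", "cy" (pixels), "origin" and "attitude" of the camera in the world; the wrist camera has in their place "hand_eye" (4x4, takes a point from camera to tool coordinates, whose origin is the TCP and whose axes are the flange's). Camera axes: x right, y down, z forward; pixel columns grow to the right and rows downward; lengths in m; the calibration is good to about 2 mm. A picture is of the moment at which its call begins: read the wrist's pose just before it. There is no depth.
A pose or a line that the arm cannot do raises env.IKError and nothing moves.
- env.finish_job(): hands the job in; it is judged then, once.
Readings, each from a call of its own:
- env.get_time(): time.
- env.get_joint_pos(): joint angles.
- env.get_qd(): joint speeds.
- env.get_effort(): joint torques, N m.
- env.get_eef_pos(): TCP position.
- env.get_ee_rot(): TCP orientation.
- env.get_ft_force(): force on the tool from outside, world axes, zero at the start.
- env.get_moment(): the same for the moment, N m.
- env.get_gripper_width(): opening from 0.0 (shut) to 1.0 (fully open).
- env.get_finger_force(): force on a finger pad.
Only numpy, scipy, OpenCV 4.12 (cv2) and the standard library are available. Lean on these libraries where they do the work, as an engineer would, in place of code of your own. Each camera call takes 0.05 s, during which the arm holds its last target. There are 200 camera calls.

### The job

Tidy up after taking down the still: put the two green rubber collars in the white tray with the yellow floor, the two aluminium boss heads in the steel tray with the black floor, and the amber glass jar in the wooden tray with the cork floor. Everything stands upright on its base, flat on the tray floor, with only one piece in a bay; the jar may go in either bay and must be set down gently, not dropped. Leave the beaker and the flask standing where they are, and let go of everything at the end.

Things in the scene. Friction and masses are not known exactly. Their poses are not given: they have to be found in the camera images.
- collar_a: Green rubber collar (all green, a dark round bore on top), standing on its flange: flange 56 mm across and 12 mm high, above it a straight round neck 40 mm across up to 50 mm, to be gripped by the neck. Origin: centre of its underside, z up. About 60 g.
- collar_b: The other green rubber collar (all green, a dark round bore on top), standing on its flange: flange 56 mm across and 12 mm high, above it a straight round neck 40 mm across up to 50 mm, to be gripped by the neck. Origin: centre of its underside, z up. About 60 g.
- boss_a: Aluminium boss head (clamp holder): grey metal block 46 mm (its x) by 32 mm (its y) by 46 mm high with dark grooves, and on its +x side a blue thumbscrew 20 mm across, its axis 26 mm up, reaching to 37 mm from the block's middle, so that it measures 60 mm along x overall. Grip the block across its y. Origin: centre of the block's underside, z up. About 220 g.
- boss_b: The other aluminium boss head (clamp holder): grey metal block 46 mm (its x) by 32 mm (its y) by 46 mm high with dark grooves, and on its +x side a blue thumbscrew 20 mm across, its axis 26 mm up, reaching to 37 mm from the block's middle, so that it measures 60 mm along x overall. Grip the block across its y. Origin: centre of the block's underside, z up. About 220 g.
- jar: Closed amber glass jar with a white cap, round, 40 mm across, 65 mm high, standing. Origin: centre of its underside, z up. About 90 g. Glass: do not drop it.
- rubber_tray: Fixed shallow tray, 100 mm (its x) by 192 mm (its y) outside, 16 mm high, walls 4 mm, floor 4 mm thick. One low divider across the middle splits it into two bays, each 92 x 90 mm inside, with centres at y = +47 and -47 mm of the tray. Origin: centre of its underside, z up. White walls, yellow floor: for the rubber collars.
- metal_tray: Fixed shallow tray, 100 mm (its x) by 192 mm (its y) outside, 16 mm high, walls 4 mm, floor 4 mm thick. One low divider across the middle splits it into two bays, each 92 x 90 mm inside, with centres at y = +47 and -47 mm of the tray. Origin: centre of its underside, z up. Steel walls, black floor: for the boss heads.
- glass_tray: Fixed shallow tray, 100 mm (its x) by 192 mm (its y) outside, 16 mm high, walls 4 mm, floor 4 mm thick. One low divider across the middle splits it into two bays, each 92 x 90 mm inside, with centres at y = +47 and -47 mm of the tray. Origin: centre of its underside, z up. Light wooden walls, cork floor: for the jar.
- beaker: Bystander: empty clear glass beaker, 66 mm across, 85 mm high, loose, standing beyond the trays. Origin: centre of its underside. Leave it alone.
- flask: Bystander: small clear glass flask with a red stopper on a cork ring, in one piece, 80 mm across, 90 mm high, loose, standing beyond the trays. Origin: centre of its underside. Leave it alone.
Mind the look-alikes: they are no part of the job. What is shaped like the jar but pink, purple or red is not meant.

How it is judged:
At the end, for the whole second after the job is handed in: Each piece in its own tray and own bay, on the tray floor (underside under 8 mm above the tray's), leaning under 0.12 rad, slower than 20 mm/s, released; jar in either bay of the cork tray. Beaker and flask upright (0.15 rad), within 30 mm of where they stood (x of collar_a in the frame of rubber_tray between -0.045 and 0.045 m and y of collar_a in the frame of rubber_tray between -0.085 and 0.085 m and z of each of collar_a, collar_b in the frame of rubber_tray below 0.008 m and angle between each of collar_a, collar_b, boss_a, boss_b, jar's own z axis and vertical below 0.12 rad and linear speed of each of collar_a, collar_b, boss_a, boss_b, jar below 0.02 m/s and contact force between the fingers and collar_a below 0.1 N and x of collar_b in the frame of rubber_tray between -0.045 and 0.045 m and y of collar_b in the frame of rubber_tray between -0.085 and 0.085 m and contact force between the fingers and collar_b below 0.1 N and x of boss_a in the frame of metal_tray between -0.045 and 0.045 m and y of boss_a in the frame of metal_tray between -0.085 and 0.085 m and z of each of boss_a, boss_b in the frame of metal_tray below 0.008 m and contact force between the fingers and boss_a below 0.1 N and x of boss_b in the frame of metal_tray between -0.045 and 0.045 m and y of boss_b in the frame of metal_tray between -0.085 and 0.085 m and contact force between the fingers and boss_b below 0.1 N and x of jar in the frame of glass_tray between -0.045 and 0.045 m and y of jar in the frame of glass_tray between -0.085 and 0.085 m and z of jar in the frame of glass_tray below 0.008 m and contact force between the fingers and jar below 0.1 N and ((y of collar_a in the frame of rubber_tray above 0.02 m and y of collar_b in the frame of rubber_tray below -0.02 m) or (y of collar_b in the frame of rubber_tray above 0.02 m and y of collar_a in the frame of rubber_tray below -0.02 m)) and ((y of boss_a in the frame of metal_tray above 0.02 m and y of boss_b in the frame of metal_tray below -0.02 m) or (y of boss_b in the frame of metal_tray above 0.02 m and y of boss_a in the frame of metal_tray below -0.02 m)) and distance of each of beaker, flask from where it was at the start of the episode below 0.03 m and angle between each of beaker, flask's own z axis and vertical below 0.15 rad); the robot touches nothing.
It fails at once if the glass jar is dropped: free of the fingers and faster than 0.5 m/s (a fall of more than about 13 mm) (linear speed of jar above 0.5 m/s and contact force between the fingers and jar below 0.05 N).
It fails at once if the beaker or the flask is knocked over or pushed more than 60 mm (angle between any of beaker, flask's own z axis and vertical above 0.6 rad or distance of any of beaker, flask from where it was at the start of the episode above 0.06 m).
It also fails if it takes over 136 s, if anything falls off the work surface, if the arm or the gripper's body presses on something with over 40 N, if the wrist force passes 120 N, or if a joint passes its speed limit or range.

## Working session

There is one attempt and no reset: what is moved stays moved. The work goes in short steps, each a Python script; the robot and the scene stay as the last script left them, time stands still between calls to the robot, and variables do not carry over. Pictures are saved under pics/ and viewed, at most 14 in all, crops included, and the job is handed in when it is done.

```bash
mkdir -p pics; ls
python3 - <<'E'
from bench import env
import cv2
for n in ("scene","side","wrist"):
    d=env.get_image(n); cv2.imwrite(f"pics/{n}0.png",d["frame"][:,:,::-1])
    print(n,{k:v for k,v in d.items() if k!="frame"})
print(env.get_time(),env.get_ee_rot(),env.get_eef_pos())
E
```

```text
pics
scene {'fx': 394.0330804640751, 'fy': 394.0330804640751, 'cx': 315.4959221432431, 'cy': 193.50041124283433, 'origin': array([ 1.12063069, -0.25851429,  0.6266091 ]), 'attitude': array([-2.00993394, -1.2929634 ,  0.55121413])}
side {'fx': 423.7388537305808, 'fy': 423.7388537305808, 'cx': 312.7891898848443, 'cy': 198.76831942550905, 'origin': array([ 0.48005816, -0.51596317,  0.68339798]), 'attitude': array([-2.42213269,  0.18974613, -0.07495831])}
wrist {'fx': 333.3271415347956, 'fy': 333.3271415347956, 'cx': 325.01277973248165, 'cy': 200.44061325475263, 'hand_eye': array([[-1.01829682e-03, -9.65913005e-01, -2.58864889e-01,
         7.32021898e-02],
       [ 9.99999418e-01, -1.07553482e-03,  7.94887397e-05,
         4.57050229e-04],
       [-3.55197409e-04, -2.58864657e-01,  9.65913538e-01,
        -8.13513486e-02],
       [ 0.00000000e+00,  0.00000000e+00,  0.00000000e+00,
         1.00000000e+00]])}
0.15 [-6.65303316e-01 -3.07009270e+00  1.60712348e-03] [0.25860053 0.56867956 0.3021342 ]
```

View pics/scene0.png

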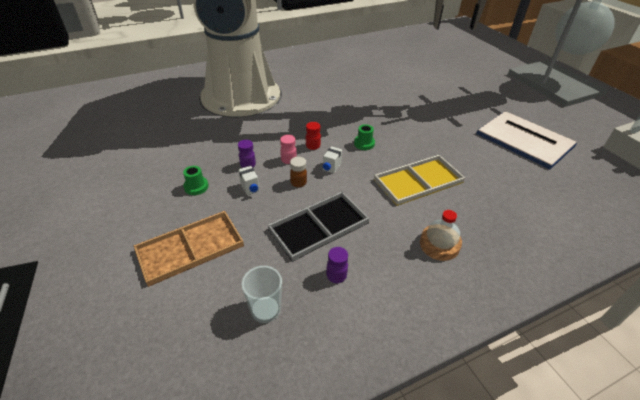

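View pics/side0.png

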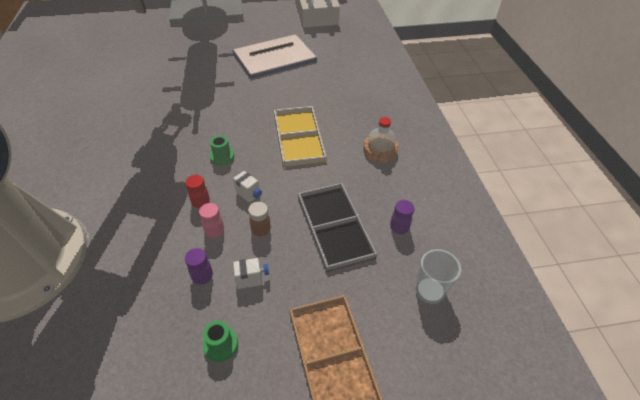

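Scene view: the collars are at (195,180) and (366,137), the boss heads at (249,182) and (333,160), and the jar (amber, white cap) at (299,172). The trays are cork (188,247), black (318,225) and yellow (420,179); the beaker is at (263,293) and the flask at (443,235).
Possible mix-ups for the jar: pink (288,150), red (313,135), purple (246,153), purple (338,265). None has a white cap or an amber body, so I choose (299,172).
The side view shows the same layout, with the jar at (259,218).

```bash
cat > h.py <<'E'
from bench import env
import cv2, numpy as np
from scipy.spatial.transform import Rotation as R
def rays(d,px,pose=None):
    px=np.atleast_2d(np.array(px,float))
    c=np.c_[(px[:,0]-d["cx"])/d["fx"],(px[:,1]-d["cy"])/d["fy"],np.ones(len(px))]
    if "origin" in d: return np.array(d["origin"]),R.from_rotvec(d["attitude"]).apply(c)
    p,r=pose; M=R.from_rotvec(r); H=d["hand_eye"]
    return p+M.apply(H[:3,3]), M.apply(c@H[:3,:3].T)
def onplane(d,px,z,pose=None):
    o,v=rays(d,px,pose); return o+v*((z-o[2])/v[:,2])[:,None]
def wrist(name=None):
    pose=(np.array(env.get_eef_pos()),np.array(env.get_ee_rot()))
    d=env.get_image("wrist")
    if name: cv2.imwrite(f"pics/{name}.png",d["frame"][:,:,::-1])
    return d,pose
def down(yaw):  # tool z down, tool x at world angle yaw
    c,s=np.cos(yaw),np.sin(yaw)
    return R.from_matrix(np.array([[c,s,0],[s,-c,0],[0,0,-1.]])).as_rotvec()
E
python3 - <<'E'
from h import *
np.set_printoptions(precision=3,suppress=True)
s=env.get_image("scene"); t=env.get_image("side")
for n,a,b,z in [("colL",(194,172),(216,331),.05),("colR",(366,129),(220,142),.05),("jar",(299,162),(259,210),.065),
 ("bossL",(247,173),(247,262),.046),("bossR",(333,153),(246,181),.046),("black",(318,225),(336,225),.01),("yellow",(420,179),(299,136),.01),("cork",(188,247),(336,355),.01),("flaskstop",(449,215),(385,122),.09),("beakertop",(262,280),(440,268),.085),("purp2",(338,255),(404,209),.065),("pink",(288,143),(210,212),.065),("red",(313,129),(195,184),.065)]:
    print(n,onplane(s,a,z)[0],onplane(t,b,z)[0])
r=env.get_ee_rot(); print(R.from_rotvec(r).as_matrix())
E
```

```text
colL [ 0.384 -0.217  0.05 ] [ 0.377 -0.22   0.05 ]
colR [0.392 0.227 0.05 ] [0.389 0.223 0.05 ]
jar [0.465 0.007 0.065] [0.461 0.    0.065]
bossL [ 0.432 -0.108  0.046] [ 0.431 -0.099  0.046]
bossR [0.444 0.105 0.046] [0.44  0.098 0.046]
black [ 0.614 -0.013  0.01 ] [ 0.608 -0.016  0.01 ]
yellow [0.579 0.272 0.01 ] [0.572 0.262 0.01 ]
cork [ 0.561 -0.275  0.01 ] [ 0.558 -0.272  0.01 ]
flaskstop [0.758 0.192 0.09 ] [0.754 0.187 0.09 ]
beakertop [ 0.747 -0.177  0.085] [ 0.745 -0.185  0.085]
purp2 [ 0.739 -0.033  0.065] [ 0.732 -0.04   0.065]
pink [0.386 0.012 0.065] [0.37  0.01  0.065]
red [0.356 0.092 0.065] [0.341 0.087 0.065]
[[-0.91   0.414 -0.   ]
 [ 0.414  0.91  -0.001]
 [ 0.    -0.001 -1.   ]]
```

Run:
```python
from h import *
for n,p in [("w1",(.48,.2,.33)),("w2",(.48,0,.33)),("w3",(.48,-.2,.33))]:
    for yaw in (np.pi,0):
        q=env.solve_ik(p,down(yaw)); print(yaw,None if q is None else np.round(q,2))
    q=env.solve_ik(p,down(np.pi)); 
    env.goto(p,down(np.pi)); d,pose=wrist(n); np.savez(f"{n}.npz",p=pose[0],r=pose[1])
print(env.get_time())
import cv2
a=[cv2.imread(f"pics/w{i}.png") for i in (1,2,3)]
cv2.imwrite("pics/w13.png",cv2.resize(np.vstack([a[0],a[2]]),None,fx=.75,fy=.75))
```

```text
3.141592653589793 [ 0.39  0.16  1.83 -0.    1.15 -1.18]
0 [ 0.39  0.16  1.83 -0.    1.15  1.96]
3.141592653589793 [-0.    0.1   1.9  -0.    1.14 -1.57]
0 [-0.    0.1   1.9  -0.    1.14  1.57]
3.141592653589793 [-0.4   0.16  1.83  0.    1.15 -1.97]
0 [-0.4   0.16  1.83 -0.    1.15  1.17]
3.6167
```

View pics/w2.png

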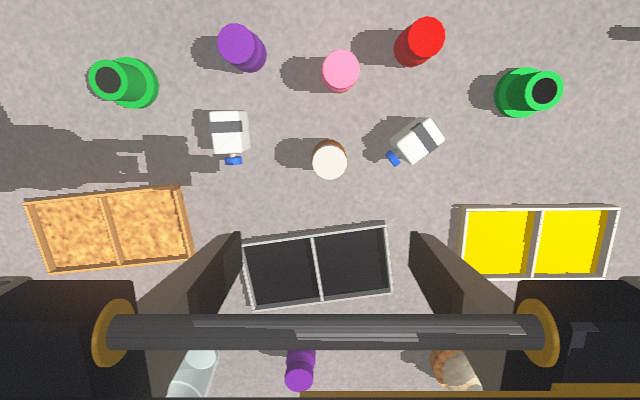

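View pics/w13.png

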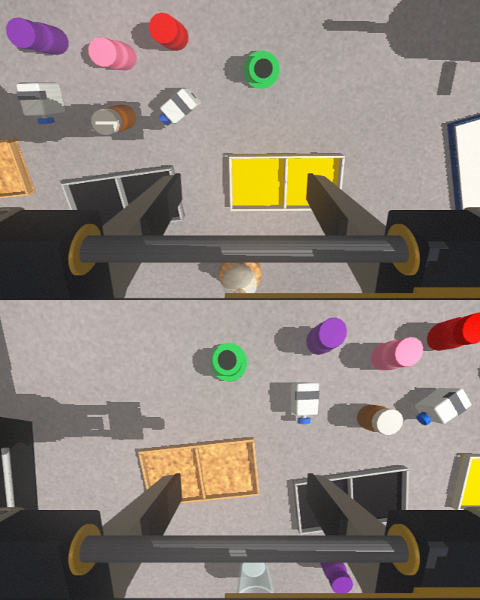

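w2 (robot's x runs down the image, y to the right):
- **Collars:** bores at (107,80) and (544,90).
- **Jar:** white cap at (330,160).
- **Boss heads:** (228,132), with its screw at (233,160), and (418,142), with its screw at (393,159).
- **Trays:** cork, black and yellow are all fully visible.

Next I take one close crop to check the jar and get the boss edges.

Run:
```python
from h import *
im=cv2.imread("pics/w2.png")
c=cv2.resize(im[95:195,195:455],None,fx=3,fy=3,interpolation=cv2.INTER_CUBIC)
cv2.imwrite("pics/c1.png",c)
d=env.get_image("wrist"); z=np.load("w2.npz"); pose=(z["p"],z["r"])
np.set_printoptions(precision=4,suppress=True)
for n,q in [("cork",[(24,200),(179,186),(193,262),(48,273)]),("black",[(241,240),(385,221),(392,292),(252,311)]),("yellow",[(455,205),(620,207),(607,280),(458,277)])]:
    P=onplane(d,q,.016,pose); print(n,P.mean(0)[:2],np.linalg.norm(np.diff(P,axis=0,append=P[:1]),axis=1),np.arctan2(*(P[1]-P[0])[:2]))
hsv=cv2.cvtColor(im,cv2.COLOR_BGR2HSV)
# floors by colour, using w2
for n,lo,hi,zz in [("yellowfloor",(24,180,150),(34,255,255),.004)]:
    m=cv2.inRange(hsv,lo,hi); r=cv2.minAreaRect(cv2.findNonZero(m)); print(n,r,onplane(d,r[0],zz,pose))
for n,px,h in [("colL",(107,80),.05),("colR",(544,90),.05),("jar",(330,160),.065)]: print(n,onplane(d,px,h,pose))
for w,px in (("w3",(302,82)),("w1",(350,92))):
    z=np.load(w+".npz"); print(w,onplane(d,px,.05,(z["p"],z["r"])))
z=np.load("w3.npz");print("jar w3",onplane(d,(516,160),.065,(z["p"],z["r"])))
z=np.load("w1.npz");print("jar w1",onplane(d,(139,160),.065,(z["p"],z["r"])))
```

```text
cork [ 0.5534 -0.2678] [0.1927 0.1007 0.191  0.0988] -0.08976933975018858
black [ 0.603  -0.0087] [0.1832 0.1001 0.1894 0.1027] -0.1372238266218779
yellow [0.5704 0.269 ] [0.2044 0.1    0.1964 0.099 ] 0.014176164725075506
yellowfloor ((536.0562133789062, 241.8519744873047), (62.75199890136719, 144.4049835205078), 89.53038024902344) [[0.5732 0.2781 0.004 ]]
colL [[ 0.3764 -0.2211  0.05  ]]
colR [[0.3866 0.2277 0.05  ]]
jar [[0.4566 0.0069 0.065 ]]
w3 [[ 0.3785 -0.2214  0.05  ]]
w1 [[0.388  0.2273 0.05  ]]
jar w3 [[0.4567 0.0012 0.065 ]]
jar w1 [[0.456  0.0077 0.065 ]]
```

View pics/c1.png

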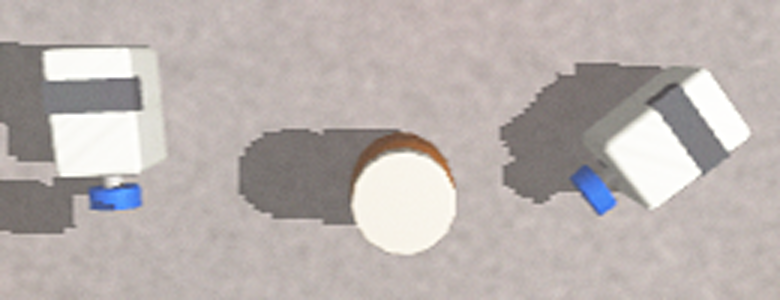

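The crop confirms the jar: white cap centred at w2 pixel (329.7,162.7), amber body. The boss top corners are clear too. Measured this way, the trays come out close to 100 x 192 mm. I'll now compute the bosses and tray dividers, then pick up the jar.

```bash
cat >> h.py <<'E'
G=.069
def pick(xy,yaw,zg,exp,op=.68):
    env.move_gripper(op)
    r=down(yaw); env.goto((*xy,.13+G),r); env.line_to((*xy,zg+G),v=.12)
    env.move_gripper(0.); w=env.get_gripper_width()
    print("grip",w,"force",env.get_finger_force(),"t",env.get_time())
    assert abs(w-exp)<.05,"bad grip"
    env.line_to((*xy,.16+G),v=.15)
    print("lifted width",env.get_gripper_width(),env.get_finger_force())
def place(xy,yaw,zg,op=.68,f=4):
    r=down(yaw); z0=zg+.004
    env.goto((*xy,.16+G),r); env.line_to((*xy,z0+.012+G),v=.15)
    hit=env.line_to((*xy,z0-.003+G),v=.02,f_stop=f)
    print("hit",hit,"height error mm",(env.get_eef_pos()[2]-G-z0)*1e3)
    env.move_gripper(op); env.line_to((*xy,.16+G),v=.15)
    print("placed t",env.get_time())
E
python3 - <<'E'
from h import *
np.set_printoptions(precision=4,suppress=True)
d=env.get_image("wrist"); z=np.load("w2.npz"); pose=(z["p"],z["r"]); z1=np.load("w1.npz"); z3=np.load("w3.npz")
for n,q in [("bL",[(43,49),(130,49),(143,168),(57,177)]),("bR",[(706,68),(750,132),(653,209),(604,144)])]:
    P=onplane(d,np.array(q)/3+[195,95],.046,pose); print(n,P.mean(0),np.linalg.norm(np.diff(P,axis=0,append=P[:1]),axis=1)); print(P[:,:2].tolist())
for n,q,ps in [("black",[(313,237),(322,301)],pose),("cork",[(102,194),(120,266)],pose),("cork w3",[(255,194),(268,266)],(z3["p"],z3["r"])),("yel",[(540,207),(527,277)],pose),("yel w1",[(379,207),(380,279)],(z1["p"],z1["r"]))]:
    P=onplane(d,q,.014,ps); print(n,P.mean(0),np.linalg.norm(P[1]-P[0]),P[1]-P[0])
j=onplane(d,(329.7,162.7),.065,pose)[0]; print("jar",j)
pick((j[0],j[1]),np.pi,.038,.435)
E
```

```text
bL [ 0.4292 -0.1046  0.046 ] [0.0307 0.0419 0.0317 0.0451]
[[0.40748831151641746, -0.12070228284586507], [0.40752571426935325, -0.09001555026256884], [0.449343415112447, -0.0881585774574036], [0.4525669462308073, -0.11971115356275581]]
bR [0.4391 0.1057 0.046 ] [0.0286 0.0433 0.0306 0.0438]
[[0.41428744680271434, 0.11385506048842127], [0.4367161726218697, 0.13154085984675024], [0.4646189955861872, 0.09841565360605921], [0.4409289798414885, 0.07909982788233454]]
black [ 0.6079 -0.0081  0.014 ] 0.09240379100536696 [0.0917 0.0111 0.    ]
cork [ 0.5536 -0.2687  0.014 ] 0.0968014257972265 [0.0966 0.0066 0.    ]
cork w3 [ 0.5537 -0.2779  0.014 ] 0.09724765010673964 [0.0966 0.0116 0.    ]
yel [0.5708 0.2681 0.014 ] 0.09595128183004471 [ 0.0959 -0.0012  0.    ]
yel w1 [0.5714 0.2711 0.014 ] 0.09891312425721309 [0.0988 0.0054 0.    ]
jar [0.4594 0.0066 0.065 ]
grip 0.4261408457778328 force 30.001433487050235 t 6.675
lifted width 0.4231749168668383 29.999669739045203
```

```bash
cat >> h.py <<'E'
T={"cork":((.5535,-.272),.09),"black":((.606,-.0085),.13),"yellow":((.571,.27),.01)}
def bay(t,s,dx=0):
    c,a=T[t]; return np.array(c)+R.from_rotvec([0,0,a]).apply([dx,.047*s,0])[:2], a+np.pi
E
python3 - <<'E'
from h import *
place(*bay("cork",1),.038,f=3)
pick((.4292,-.1046),.02+np.pi,.034,.348,op=.62)
place(*bay("black",-1,-.007),.034,op=.62)
pick((.4391,.1057),-.897+np.pi,.034,.348,op=.62)
place(*bay("black",1,-.007),.034,op=.62)
wrist("w4")
a=env.get_image("scene")["frame"][:,:,::-1]
cv2.imwrite("pics/s4.png",np.vstack([a[80:330,60:520],cv2.imread("pics/w4.png")[80:400,90:550]]))
E
```

```text
hit True height error mm 0.44067684974494203
placed t 11.5167
grip 0.3475237265077912 force 30.001344680786133 t 13.9833
lifted width 0.3459115655382906 29.9993759393692
hit True height error mm 0.37595271734802704
placed t 18.7083
grip 0.3452341688772147 force 30.00095933675766 t 21.5917
lifted width 0.3466079690863331 29.999146163463593
hit True height error mm 0.2775828777007161
placed t 26.675
```

View pics/s4.png

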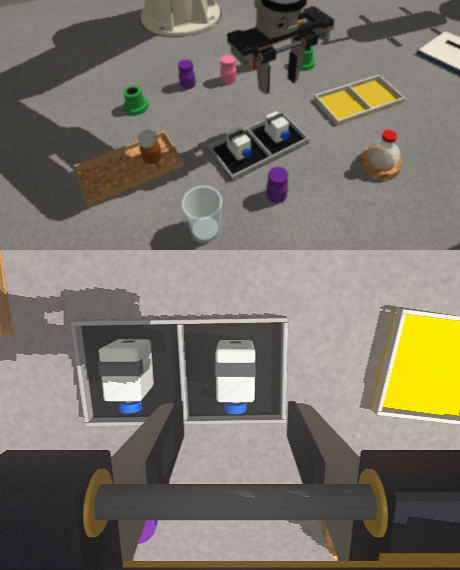

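The jar stands in the cork tray's near bay (crop 150,147). Each boss head is upright in its own bay of the black tray (crop 125,375 and 236,372). The beaker and flask haven't moved. Next, the collars.

Run:
```python
from h import *
pick((.3875,.2275),np.pi,.036,.435,op=.7)
place(*bay("yellow",1),.036,op=.7)
pick((.378,-.2213),np.pi,.036,.435,op=.7)
place(*bay("yellow",-1),.036,op=.7)
env.goto((.40,0,.33),down(np.pi))
a=env.get_image("scene")["frame"][80:330,60:520,::-1]; b=env.get_image("side")["frame"][60:400,180:640,::-1]
cv2.imwrite("pics/s5.png",np.vstack([a,b]))
```

```text
grip 0.4289267001303658 force 30.001411736011505 t 29.6083
lifted width 0.4296571366237127 29.99984711408615
hit True height error mm 0.34805366233948976
placed t 34.35
grip 0.42783239164382414 force 30.0013330578804 t 38.05
lifted width 0.4269593989276345 29.999751448631287
hit True height error mm 0.3252382429883294
placed t 43.7417
```

View pics/s5.png

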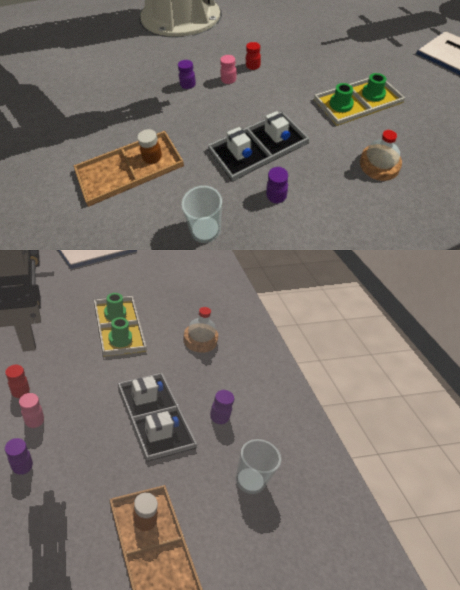

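Both views show all five pieces upright in their own bays: collars at crop (343,97) and (376,86), bosses at (238,147) and (277,128), jar at (150,147). The beaker and flask are where they were, and the gripper is clear of everything, so I'm handing in.

```bash
python3 -c "
from bench import env
env.wait(.3); print(env.finish_job())"
```

```text
the job is handed in; nothing more can be done
None
```

Job handed in at about 45 s of the 136 s allowed: both collars, both boss heads and the jar stand upright and released in their own bays, and the beaker and flask were not touched; the hand-in returned no verdict.

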